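# Prove the test cradle's hold-down screw and refit its own cap

## Robot

A 6-joint arm with a two-finger parallel gripper is mounted at the origin on the work surface. World frame = base frame: x ahead of the robot, y to its left, z up, the work surface at z = 0. Lengths are in m, angles in rad, forces in N, time in s.
With the tool pointing down it reaches from about 0.325 to 0.775 m from the base axis. Payload 5.5 kg.
Tool frame: the origin (TCP) lies between the finger pads; the fingertips stand 11 mm ahead of it and the grasp point (between the pads) lies 8 mm behind it (arm.tcp_to_tips is the distance from the TCP to the fingertips, in m); z points along the fingers, y is the line along which they close (so a half turn about z gives the same grasp; the last joint's range is limited). The gripper opens to 85 mm and grips with 20 to 120 N. Pads are 22 mm wide; open, the fingers measure 114 mm over their backs; the gripper's body (76 mm by 85 mm) begins 54 mm behind the grasp point. The pads swing forward as they close: fully open they stand 13 mm farther back than shut.
Start: joints at [-1.357, 0.091, 1.231, -0, 1.82, -0.057], TCP at [0.161, -0.578, 0.242] pointing down, gripper open.
Joint ranges: [-2.87, 2.87], [-0.86, 2.18], [0.17, 2.46], [-1.51, 4.65], [0.06, 2.69], [-2.65, 2.65]. Speed limits (rad/s): [2.57, 2.57, 3.01, 3.14, 3.14, 3.14].

## Interface

Orientations are given as a 3x3 rotation matrix whose columns are the frame's x, y, z axes.
In Python, from station import arm gives the robot as it stands.
- The arm moves only by the tool servo_tool, never from a script. Its argument "series" is one flat list of numbers, 7 for each row, row after row: the shift along the tool's x, y, z as a fraction of full scale, then the turn, a rotation vector about the tool's x, y, z as a fraction of full scale, then the closure, from -1 (fully open) to 1 (shut). A call has 1 to 12 rows; each row shifts and turns the commanded pose from where the row before left it, along the tool's axes as they then stand; what a row does not reach is not made up. Full scale, the value 1, is 100 mm for a shift and 180 degrees for a turn. A row lasts 1/10 s, in which the tool goes at most 50 mm and 8.59 degrees, less where a joint would pass 70% of its speed; a pose out of reach is approached as far as the arm can. A call with a number of a shift or a turn outside -1 to 1 is refused whole. A call with a gripper value outside its range is refused whole. The fingers move at their own pace and stop on an object; the grip force is fixed at half the most. Time passes only in rows, so rows that do not move let the fingers close. It gives the time, the measured TCP pose, the force, the opening and the grip force at its end, in the units of the state.
- arm.get_state(): the state, without advancing time (a new reading comes with each control period).
- arm.grab_frame(name): name is "scene" or "side" or "wrist"; returns the picture (384x512x3 uint8, red, green, blue); there is no depth.
- arm.camera_params(name): a dict with "fx", "fy", "cx", "cy" (pixels), "camera_from_world" (4x4, takes a point from world to camera coordinates). Camera axes: x right, y up, looking along -z (the intrinsics and any distortion apply to the point x, -y, -z); pixel columns grow to the right and rows downward; lengths in m; the calibration is good to about 2 mm. The wrist camera is an equidistant fisheye: a pixel r from the principal point sees the ray r / f radians off the axis. A picture is of the moment at which its call begins: read the wrist's pose just before it. camera_params takes no time and is no camera call; for the wrist camera it gives the pose at the moment of the call.
- arm.finish_job(): hands the job in; it is judged then, once.
Trained networks look in the newest picture that a camera, given by its name, has taken for a name from the list of things; names that differ only in an ending like _2 or _b are one class to them, and where a whole thing is asked for, a point or a joint stands for the part that bears it (a point fixed in the world has none). Each returns a list of dicts, best first, with "score" (0 to 1); they miss things now and then, are a little off and sometimes report something else, mostly with a low value. They report only what shows in the picture. A call takes as long as a camera call. They do not tell look-alikes from the thing itself.
- arm.recognise(camera, name): "rect" ([left, top, width, height] in pixels, round what is visible of it).
- arm.regions_of(camera, name): "region" (384x512 bool, what is visible of it) and "rect" ([left, top, width, height] in pixels, round what is visible of it).
- arm.tip_of(camera, name): "xy" ([column, row] in pixels: a listed point, or the origin of a listed thing).
The state is a dict: "time_s": time; "joint_positions": joint angles; "qvel": joint speeds; "joint_torque": joint torques, N m; "tool_pos": TCP position; "ee_rot": TCP orientation; "ft_force": force on the tool from outside, world axes, zero at the start; "wrist_torque": the same for the moment, N m; "width": finger opening in m; "grasp_force": force on a finger pad.
Only numpy, scipy, OpenCV 4.12 (cv2) and the standard library are available. Lean on these libraries where they do the work, as an engineer would, in place of code of your own. Each camera call takes 0.05 s, during which the arm holds its last target. There are 200 camera calls.

## Task

Get the test cradle ready for the brass valve's test. First prove its hold-down screw: swing the sprung check lever clockwise (seen from above) until its arm stands between the two marks on the scale plate, not beyond the second, hold it there for about a second to show that the screw itself does not turn, and let the lever come back to rest. Then put the cradle's own clamp cap - the one of the two whose notches match the cradle's lugs - over the valve so that it sits flat and fully down on the lower half; leave the other cap and the other things where they lie.

Things in the scene. Friction and masses are not known exactly. Their poses are not given: they have to be found in the camera images.
- cradle: fixed test cradle: foot plate 120 (x) by 175 mm (y), lower clamp half 50 x 92 mm; brass valve seated in it along x (neck 30 mm thick, axis 45 mm up, from x = -94 mm, handwheel 60 mm across, to 75 mm; stub at x = -51 mm up to 81 mm). Origin on the counter under the clamp centre, z up. Two lugs 10 x 10.5 mm rise 14 mm above the joint faces at x +12, y +41 and x -12, y -41 mm
- seat (a point): centre of the cradle's flat joint faces (y = +-18 to +-46 mm), 45 mm above the counter: the right cap's underside origin comes here, its x axis along the cradle's x axis, either way round; the notches then clear the lugs by about 2.5 mm each side
- screw_axis (a point): point on the vertical axis of the hold-down screw, 24 mm above the counter, at y = +85 mm of the cradle. Lever and screw turn about this axis
- post (a point): middle of the upright black grip post at the lever's end, 120 mm from the screw axis, 72 mm above the counter; the post is round, 16 mm thick, from 48 to 90 mm above the counter. The arm, 7 mm wide, lies at 40 to 48 mm. The line from screw_axis to post is the arm's direction
- lever (a joint): swing of the check lever against its spring relative to screw and scale plate, rad, clockwise from above positive, 0 at rest. The marks (dark radial ridges on the white 68 x 80 mm scale plate under the arm) stand at 0.20 and 0.38. Spring 3.4 N m/rad: about 8 N at the post for 0.29. It springs back when let go. The screw starts to turn at about 0.47
- screw (a joint): angle of the hold-down screw with its scale plate in the cradle, rad, clockwise from above positive; some value between -0.25 and 0.25 at the start, and it must stay there. At 0 the resting lever points along the cradle's +y
- plate_end (a point): point on the scale plate, fixed to the screw, 100 mm from the screw axis under the resting lever arm; it shows whether the screw turns
- cap_own: steel clamp cap, 50 (x) by 92 mm (y), 0.28 kg; origin at the centre of its flat underside, z up. Arch along x, 48 mm wide, top at z = 28 mm; on it a rib to grip, 14 mm thick (y), 36 mm long (x), z = 28 to 58 mm. Flanges 10 mm thick, each with a notch 15 mm wide, 13 mm deep, open outward. Notches at x = +12 mm on the +y, -12 mm on the -y flange: the cradle's own
- cap_other: steel clamp cap, 50 (x) by 92 mm (y), 0.28 kg; origin at the centre of its flat underside, z up. Arch along x, 48 mm wide, top at z = 28 mm; on it a rib to grip, 14 mm thick (y), 36 mm long (x), z = 28 to 58 mm. Flanges 10 mm thick, each with a notch 15 mm wide, 13 mm deep, open outward. Notches mirrored: x = -12 mm on the +y, +12 mm on the -y flange: not this cradle's
- regulator: blue regulator, 110 mm long over its stubs, 74 mm high, standing; bystander; origin under its middle
- housing: open aluminium gauge housing, 72 mm across, 30 mm high; bystander; origin under its middle
- bushing_1: black nylon bushing, 32 mm across, 22 mm high; bystander; origin under its middle
- bushing_2: like bushing_1
There are look-alikes about, which are no part of the job. What is shaped like the cap_own but green or red is not meant.

How it is judged:
By the outcome, as a careful person would: the job done as asked, in the order asked, and still so for the second after the job is handed in, with the robot touching nothing.
It also fails if it takes over 58 s, if anything falls off the work surface, if the arm or the gripper's body presses on something with over 40 N, if the wrist force passes 120 N, or if a joint passes its speed limit or range.

## Working session

There is one attempt and no reset: what is moved stays moved. The work goes in short steps, Python scripts to look and compute and a tool call to move; the robot and the scene stay as the last step left them, time stands still between calls to the robot, and variables do not carry over. Pictures are saved under pics/ and viewed, at most 10 in all, crops included, and the job is handed in when it is done.

Besides the shell and the picture viewer there is one more tool, called after "Call:" as name(argument=value, ...) on one line, values as JSON. servo_tool: Moves the arm, as the interface text tells. Its arguments: {"type":"object","properties":{"series":{"type":"array"}},"required":["series"]}

```bash
mkdir -p pics; python3 - <<'E'
from station import arm
import cv2,numpy as np
fr=[]
for c in("scene","side"):
    f=arm.grab_frame(c); cv2.imwrite(f"pics/{c}0.png",f[:,:,::-1])
    p=arm.camera_params(c); print(c,p["fx"],p["fy"],p["cx"],p["cy"],{k:v for k,v in p.items() if k not in("fx","fy","cx","cy")})
    for n in("cradle","seat","screw_axis","post","plate_end","cap_own","cap_other"):
        print(n,[(round(d["score"],2),np.round(d["xy"]).tolist()) for d in arm.tip_of(c,n)][:5])
    fr.append(f)
big=np.vstack([fr[0],fr[1]])
print(arm.get_state()["time_s"])
E
```

```text
scene 382.1836807885079 382.1836807885079 251.53653171539517 193.04664612354088 {'camera_from_world': array([[ 0.03816473,  0.99908993, -0.01904637, -0.04788792],
       [-0.54451825,  0.03677462,  0.83794242,  0.24609469],
       [ 0.83788026, -0.02160875,  0.54542619, -1.52045555],
       [ 0.        ,  0.        ,  0.        ,  1.        ]])}
cradle [(0.89, [232.0, 208.0]), (0.43, [228.0, 196.0])]
seat [(0.84, [230.0, 197.0])]
screw_axis [(0.78, [263.0, 205.0])]
post [(0.52, [304.0, 193.0])]
plate_end [(0.77, [299.0, 205.0])]
cap_own [(0.92, [134.0, 191.0]), (0.83, [84.0, 244.0]), (0.66, [128.0, 268.0]), (0.55, [142.0, 234.0])]
cap_other [(0.7, [170.0, 199.0])]
side 431.88747540722045 431.88747540722045 257.749669079964 195.28303299639728 {'camera_from_world': array([[-0.7568403 , -0.65330797,  0.01953089,  0.44223963],
       [ 0.42295048, -0.46675765,  0.77669182, -0.30726288],
       [-0.49830276,  0.59609227,  0.62957792, -0.94593211],
       [ 0.        ,  0.        ,  0.        ,  1.        ]])}
cradle [(0.82, [278.0, 221.0])]
seat [(0.68, [280.0, 208.0])]
screw_axis [(0.68, [254.0, 226.0])]
post [(0.61, [215.0, 230.0])]
plate_end [(0.79, [220.0, 236.0])]
cap_own [(0.93, [271.0, 154.0]), (0.62, [298.0, 173.0]), (0.61, [317.0, 153.0]), (0.18, [138.0, 296.0])]
cap_other [(0.92, [333.0, 197.0])]
0.8
```

View both.

View pics/scene0.png

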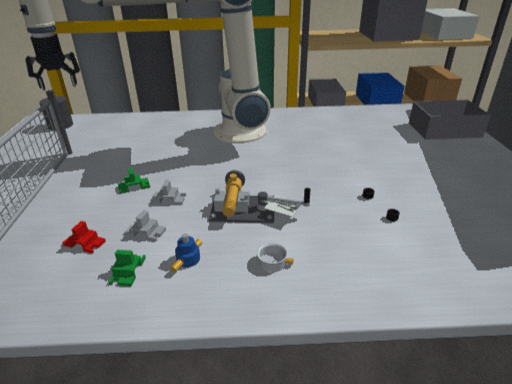

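View pics/side0.png

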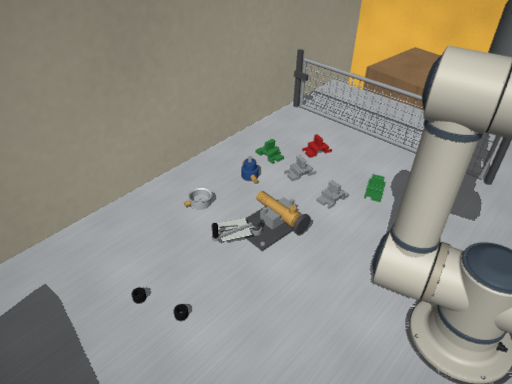

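The scene picture shows the cradle at (240,200), its lever pointing right with the post at (307,195). There are grey caps at (170,194) and (148,226), which are at (333,194) and (300,168) in the side view. Possible confusions for the cap: grey A scene (170,194), grey B scene (148,226), green (134,183) and (126,266), red (85,238). Only A and B are steel, and the notches decide between them. Next I'll triangulate and take a close crop of both.

```bash
cat > h.py <<'E'
from station import arm
import cv2,numpy as np
def ray(c,xy,p=None):
    p=p or arm.camera_params(c); T=p["camera_from_world"]; R=T[:3,:3]; o=-R.T@T[:3,3]
    u=(xy[0]-p["cx"])/p["fx"]; v=(xy[1]-p["cy"])/p["fy"]
    if c=="wrist":
        t=np.hypot(u,v); s=np.sinc(t/np.pi) and np.sin(t)/max(t,1e-9); d=np.array([u*s,-v*s,-np.cos(t)])
    else: d=np.array([u,-v,-1.])
    d=R.T@d; return o,d/np.linalg.norm(d)
def tri(rays):
    A=sum(np.eye(3)-np.outer(d,d) for o,d in rays); b=sum((np.eye(3)-np.outer(d,d))@o for o,d in rays)
    x=np.linalg.solve(A,b); return x,[np.linalg.norm((np.eye(3)-np.outer(d,d))@(x-o)) for o,d in rays]
def onz(c,xy,z,p=None):
    o,d=ray(c,xy,p); return o+d*(z-o[2])/d[2]
def proj(c,X,p=None):
    p=p or arm.camera_params(c); q=p["camera_from_world"]@np.append(X,1); x,y,z=q[0],-q[1],-q[2]
    if c=="wrist":
        r=np.hypot(x,y); t=np.arctan2(r,z); x,y,z=x*t/max(r,1e-9),y*t/max(r,1e-9),1
    return np.array([p["cx"]+p["fx"]*x/z,p["cy"]+p["fy"]*y/z])
E
python3 - <<'E'
from h import *
P={"cradle":((232,208),(278,221)),"seat":((230,197),(280,208)),"screw_axis":((263,205),(254,226)),"post":((306,195),(215,230)),"plate_end":((299,205),(220,236))}
for n,(a,b) in P.items():
    x,e=tri([ray("scene",a),ray("side",b)]); print(n,x.round(3),np.round(e,4))
for n,xy in (("A",(170,199)),("B",(148,232))): print(n,onz("scene",xy,0.01).round(3))
for n,xy in (("A",(333,197)),("B",(298,173))): print(n,onz("side",xy,0.01).round(3))
p=arm.camera_params("wrist"); print({k:(np.round(v,3)) for k,v in p.items()}, arm.get_state()["ee_rot"].round(3))
a=cv2.imread("pics/scene0.png")[170:250,120:330]; b=cv2.imread("pics/side0.png")[140:250,200:360]
a=cv2.resize(a,(780,297),interpolation=cv2.INTER_CUBIC); b=cv2.resize(b,(436,300),interpolation=cv2.INTER_CUBIC)
b=cv2.copyMakeBorder(b,0,0,0,344,cv2.BORDER_CONSTANT); cv2.imwrite("pics/crop0.png",np.vstack([a,b]))
E
```

```text
cradle [ 0.529 -0.026 -0.   ] [0.0018 0.0018]
seat [ 0.532 -0.032  0.041] [0.0009 0.0009]
screw_axis [0.55  0.058 0.023] [0.0013 0.0013]
post [0.581 0.17  0.07 ] [0.0008 0.0008]
plate_end [0.58  0.154 0.038] [0.0014 0.0014]
A [ 0.485 -0.206  0.01 ]
B [ 0.634 -0.241  0.01 ]
A [ 0.466 -0.208  0.01 ]
B [ 0.617 -0.236  0.01 ]
{'fx': np.float64(297.319), 'fy': np.float64(297.319), 'cx': np.float64(257.276), 'cy': np.float64(194.831), 'camera_from_world': array([[ 0.266, -0.964,  0.   , -0.601],
       [ 0.928,  0.256, -0.27 ,  0.034],
       [ 0.26 ,  0.072,  0.963, -0.378],
       [ 0.   ,  0.   ,  0.   ,  1.   ]])} [[ 0.964  0.268 -0.   ]
 [ 0.268 -0.964 -0.   ]
 [-0.     0.    -1.   ]]
```

View pics/crop0.png

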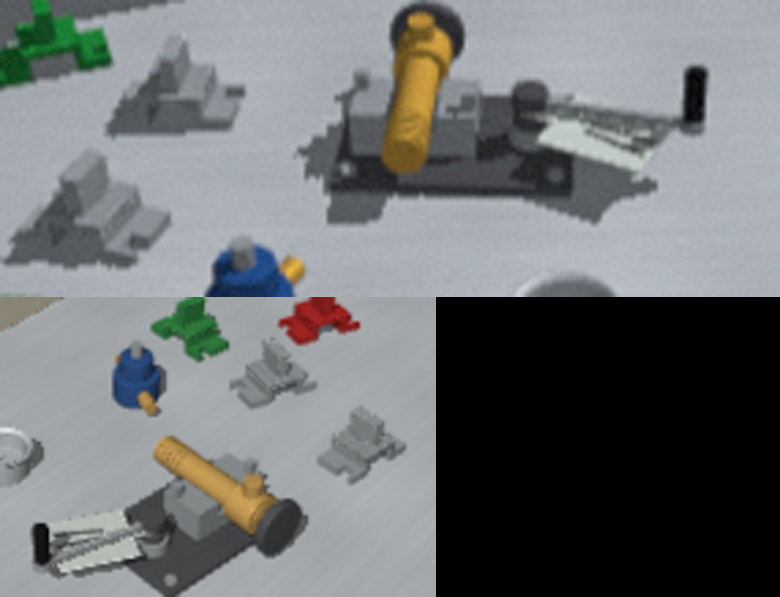

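The crop shows grey cap A at crop (175,95) and B at (85,215). The notches can't be told apart safely here, so I'll fly the wrist camera over both.

Call:
servo_tool(series=[0.39,-0.25,-0.055,0,0,0,-1,0.39,-0.25,-0.055,0,0,0,-1,0.39,-0.25,-0.055,0,0,0,-1,0.39,-0.25,-0.055,0,0,0,-1,0.39,-0.25,-0.055,0,0,0,-1,0.39,-0.25,-0.055,0,0,0,-1,0.39,-0.25,-0.055,0,0,0,-1,0.39,-0.25,-0.055,0,0,0,-1,0.39,-0.25,-0.055,0,0,0,-1,0.39,-0.25,-0.055,0,0,0,-1,0.39,-0.25,-0.055,0,0,0,-1,0,0,0,0,0,0,-1])

```text
time_s: 2.0
tool_pos: [0.5031, -0.1942, 0.3031]
ee_rot: [[0.962, 0.274, 0.002], [0.274, -0.962, 0.001], [0.002, -0.001, -1.0]]
ft_force: [0.5, -0.3, -0.4]
width: 0.0857
grasp_force: 0.0
```

```bash
python3 - <<'E'
from h import *
s=arm.get_state(); print(s["tool_pos"].round(3) if hasattr(s["tool_pos"],"round") else s["tool_pos"],s["time_s"])
p=arm.camera_params("wrist"); f=arm.grab_frame("wrist"); cv2.imwrite("pics/w1.png",f[:,:,::-1]); np.save("w1p.npy",p,allow_pickle=True)
for n in("cap_own","cap_other","seat","screw_axis","post","plate_end","cradle"):
    z={"seat":.045,"screw_axis":.024,"post":.072,"plate_end":.036}.get(n,0)
    print(n,[(round(d["score"],2),np.round(d["xy"]).tolist(),onz("wrist",d["xy"],z,p)[:2].round(3).tolist()) for d in arm.tip_of("wrist",n)][:5])
cv2.imwrite("pics/w1big.png",cv2.resize(f[:,:,::-1],(800,600),interpolation=cv2.INTER_CUBIC))
E
```

```text
[ 0.503 -0.194  0.303] 2.0
cap_own [(0.82, [318.0, 246.0], [0.395, -0.328]), (0.69, [408.0, 106.0], [0.657, -0.397]), (0.58, [351.0, 14.0], [0.763, -0.267])]
cap_other [(0.94, [263.0, 184.0], [0.471, -0.213])]
seat [(0.9, [144.0, 111.0], [0.536, -0.026])]
screw_axis [(0.68, [100.0, 96.0], [0.543, 0.061])]
post [(0.59, [34.0, 60.0], [0.581, 0.172])]
plate_end [(0.69, [57.0, 65.0], [0.579, 0.151]), (0.3, [316.0, 91.0], [0.622, -0.243])]
cradle [(0.59, [155.0, 112.0], [0.534, -0.026])]
```

View pics/w1big.png

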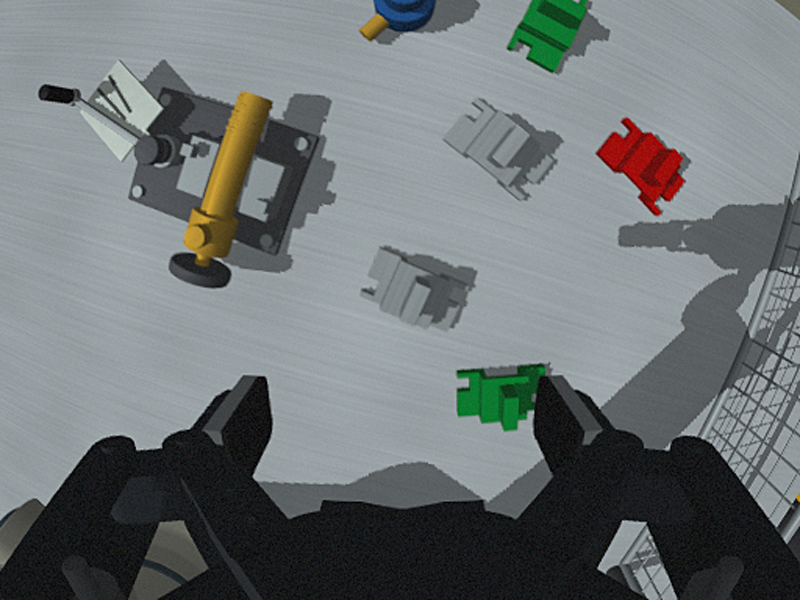

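Wrist view: the cradle is at (220,180), with lugs at (200,148), upper left, and (265,200), lower right. Grey cap B at (505,145) has its left notch at the upper end, like the cradle, so it looks like its own. Grey cap A at (420,290) has its left notch at the lower end, so it is the mirrored one. The lever comes first, so I'm going above the post.

Call:
servo_tool(series=[0.217,-0.411,0.116,0,0,0,0.4,0.217,-0.411,0.116,0,0,0,0.4,0.217,-0.411,0.116,0,0,0,0.4,0.217,-0.411,0.116,0,0,0,0.4,0.217,-0.411,0.116,0,0,0,0.4,0.217,-0.411,0.116,0,0,0,0.4,0.217,-0.411,0.116,0,0,0,0.4,0.217,-0.411,0.116,0,0,0,0.4,0,0,0,0,0,-0.045,0.4,0,0,0,0,0,-0.045,0.4,0,0,0,0,0,-0.045,0.4,0,0,0,0,0,-0.045,0.4])

```text
time_s: 3.6
tool_pos: [0.5797, 0.1641, 0.2098]
ee_rot: [[0.667, 0.745, -0.0], [0.745, -0.667, -0.0], [-0.0, -0.0, -1.0]]
ft_force: [0.8, -0.1, 0.9]
width: 0.0256
grasp_force: 0.0
```

Call:
servo_tool(series=[0,0,0,0,0,-0.045,0.4,0,0,0,0,0,-0.045,0.4,0,0,0,0,0,-0.045,0.4,0,0,0,0,0,0,0.4,0,0,0,0,0,0,0.4])

```text
time_s: 4.1
tool_pos: [0.5797, 0.1642, 0.21]
ee_rot: [[0.31, 0.951, -0.0], [0.951, -0.31, -0.0], [-0.0, -0.0, -1.0]]
ft_force: [0.9, -0.1, -0.3]
width: 0.026
grasp_force: 0.0
```

```bash
cat > look.py <<'E'
from h import *
import sys
def look(tag,names,zs,view=True):
    p=arm.camera_params("wrist"); f=arm.grab_frame("wrist"); cv2.imwrite(f"pics/{tag}.png",cv2.resize(f,(800,600),interpolation=cv2.INTER_CUBIC)[:,:,::-1]); cv2.imwrite(f"pics/{tag}raw.png",f[:,:,::-1])
    s=arm.get_state(); R=np.array(s["ee_rot"]); t=np.array(s["tool_pos"]); print("tcp",t.round(4),"t",s["time_s"],"w",s["width"],"head",np.degrees(np.arctan2(R[1,0],R[0,0])).round(1),"q",np.round(s["joint_positions"],2))
    np.save(f"{tag}p.npy",p,allow_pickle=True)
    for n,z in zip(names,zs):
        for d in arm.tip_of("wrist",n)[:3]:
            X=onz("wrist",d["xy"],z,p); print(n,round(d["score"],2),np.round(d["xy"],1),X.round(4),"tool",(R.T@(X-t)).round(4))
E
python3 - <<'E'
from look import *
look("w2",["post","screw_axis","plate_end","seat"],[.072,.024,.033,.045])
E
```

```text
tcp [0.5797 0.1643 0.21  ] t 4.15 w 0.02564193746320087 head 72.0 q [ 0.22  0.09  1.29 -0.    1.76  0.53]
post 0.94 [253.9 181.5] [0.5787 0.17   0.072 ] tool [ 0.0051 -0.0027  0.138 ]
screw_axis 0.85 [251.6 266.3] [0.5389 0.0604 0.024 ] tool [-0.1115 -0.0066  0.186 ]
plate_end 0.78 [253.9 191.4] [0.5721 0.1511 0.033 ] tool [-0.0149 -0.0032  0.177 ]
seat 0.68 [270.3 330.8] [ 0.5344 -0.0295  0.045 ] tool [-0.1983  0.0169  0.165 ]
```

View pics/w2.png

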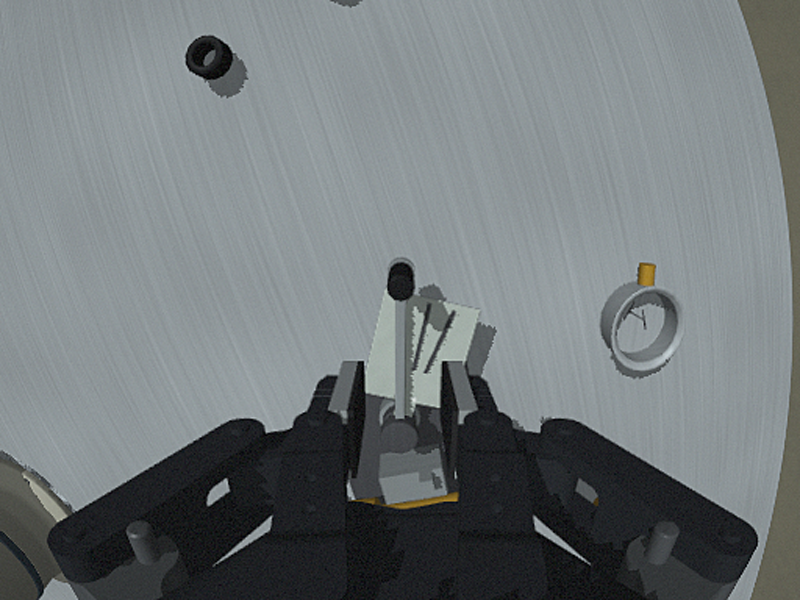

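The view shows the post between the fingers at (400,280), the arm pointing down the image and the two marks to its right at (422,330) and (438,340). Tool +y is therefore the clockwise push. Now I'll centre and descend.

Call:
servo_tool(series=[0.03,-0.03,0,0,0,0,0.4,0.03,0,0.45,0,0,0,0.4,0,0,0.45,0,0,0,0.4,0,0,0.35,0,0,0,0.4,0,0,0.18,0,0,0,0.4,0,0,0,0,0,0,0.4])

```text
time_s: 4.95
tool_pos: [0.5762, 0.1713, 0.0627]
ee_rot: [[0.306, 0.952, -0.007], [0.952, -0.306, -0.002], [-0.004, -0.006, -1.0]]
ft_force: [-0.6, 0.0, -0.0]
width: 0.0255
grasp_force: 0.0
```

Call:
servo_tool(series=[0,0.08,0,0,0,0,0.4,0,0.08,0,0,0,0,0.4,0,0.08,0,0,0,0,0.4,0,0,0,0,0,0,0.4])

```text
time_s: 5.35
tool_pos: [0.6028, 0.1639, 0.0686]
ee_rot: [[0.306, 0.952, 0.002], [0.952, -0.306, 0.001], [0.001, 0.001, -1.0]]
ft_force: [-4.3, 0.2, 4.4]
width: 0.0256
grasp_force: 2.2
```

```bash
python3 - <<'E'
from look import *
s=arm.get_state(); R=np.array(s["ee_rot"]); print("F tool",(R.T@s["ft_force"]).round(2))
look("w3",["post","screw_axis","plate_end"],[.072,.024,.033])
for c in("scene","side"): arm.grab_frame(c)
for n in("post","screw_axis","plate_end"):
    a=arm.tip_of("scene",n);b=arm.tip_of("side",n)
    if a and b: print(n,tri([ray("scene",a[0]["xy"]),ray("side",b[0]["xy"])])[0].round(4))
E
```

```text
F tool [-1.07 -4.14 -4.38]
tcp [0.6023 0.1642 0.0684] t 5.4 w 0.02538604330972358 head 72.2 q [0.21 0.19 1.43 0.   1.52 0.52]
post 0.61 [245.6 258.6] [0.5975 0.1656 0.072 ] tool [-0.0001 -0.005  -0.0036]
plate_end 0.91 [216.9 260.5] [0.5717 0.1505 0.033 ] tool [-0.0224 -0.025   0.0354]
post [0.6072 0.1584 0.0729]
screw_axis [0.5515 0.0491 0.0205]
plate_end [0.5781 0.1487 0.0283]
```

View pics/w3.png

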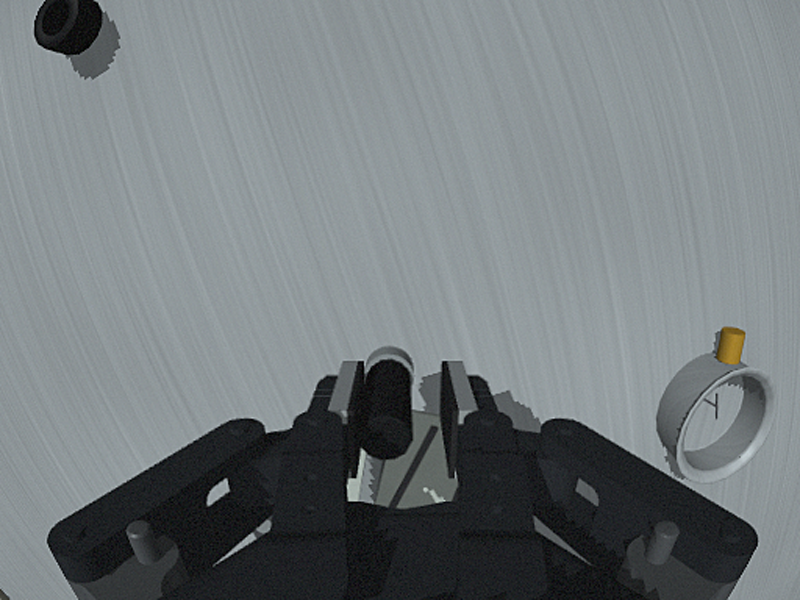

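The post rests against the left pad at (388,410), and force and geometry both give about 0.16 rad. I'll push about 15 mm more, to about 0.29.

Call:
servo_tool(series=[-0.02,0.08,0,0,0,0,0.4,-0.02,0.075,0,0,0,0,0.4,0,0,0,0,0,0,0.4,0,0,0,0,0,0,0.4])

```text
time_s: 6.35
tool_pos: [0.6144, 0.1567, 0.0666]
ee_rot: [[0.305, 0.952, -0.002], [0.952, -0.305, 0.002], [0.001, -0.002, -1.0]]
ft_force: [-5.6, 6.1, 3.1]
width: 0.0254
grasp_force: 3.5
```

```bash
python3 - <<'E'
from look import *
s=arm.get_state(); R=np.array(s["ee_rot"]); print("F tool",(R.T@s["ft_force"]).round(2))
look("w4",["post","plate_end"],[.072,.033])
side=arm.grab_frame("side"); cv2.imwrite("pics/s4.png",cv2.resize(side[180:270,170:300],(780,540),interpolation=cv2.INTER_CUBIC)[:,:,::-1])
E
```

```text
F tool [ 4.07 -7.19 -3.07]
tcp [0.6143 0.1567 0.0666] t 6.4 w 0.02563069126688465 head 72.3 q [0.2  0.22 1.4  0.   1.52 0.5 ]
post 0.63 [247.5 262.8] [0.6098 0.1568 0.072 ] tool [-0.0013 -0.0044 -0.0054]
plate_end 0.94 [197.9 256.8] [0.5731 0.1501 0.033 ] tool [-0.019  -0.0372  0.0337]
```

View pics/s4.png

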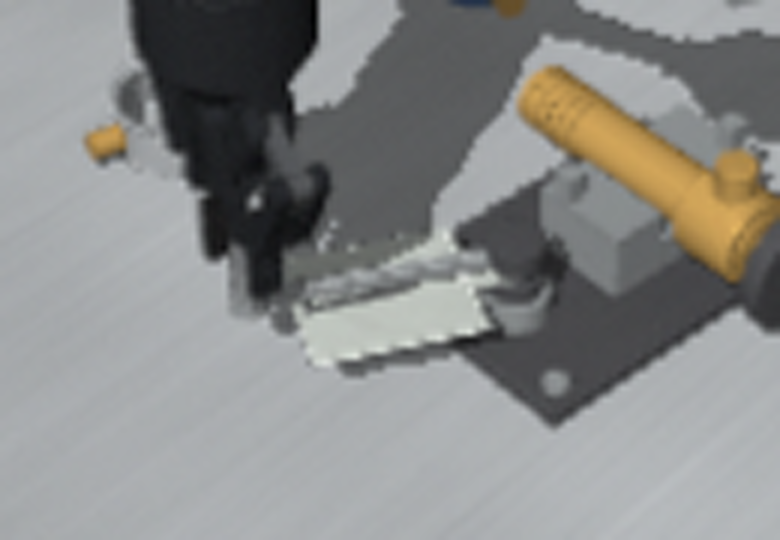

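Side crop: the arm lies over the scale plate near (400,270) and the plate is unmoved. Geometry (33 mm, 0.28 rad), force (8.0 N, 0.28 rad) and plate_end (unchanged) all agree. Hold, then bring it back.

Call:
servo_tool(series=[0,0,0,0,0,0,0.4,0,0,0,0,0,0,0.4,0,0,0,0,0,0,0.4,0,0,0,0,0,0,0.4,0,0,0,0,0,0,0.4,0,0,0,0,0,0,0.4,0,0,0,0,0,0,0.4,0,0,0,0,0,0,0.4,0,0,0,0,0,0,0.4,0,0,0,0,0,0,0.4,0,0,0,0,0,0,0.4,0,0,0,0,0,0,0.4])

```text
time_s: 7.75
tool_pos: [0.6142, 0.1568, 0.0666]
ee_rot: [[0.305, 0.952, -0.002], [0.952, -0.305, 0.002], [0.001, -0.002, -1.0]]
ft_force: [-5.6, 5.4, 2.9]
width: 0.0255
grasp_force: 3.5
```

Call:
servo_tool(series=[0.02,-0.08,0,0,0,0,0.4,0.02,-0.08,0,0,0,0,0.4,0,-0.08,0,0,0,0,0.4,0,-0.08,0,0,0,0,0.4,0,-0.06,0,0,0,0,0.4,0,-0.015,0,0,0,0,0.4,0,0,0,0,0,0,0.4,0,0,0,0,0,0,0.4])

```text
time_s: 8.55
tool_pos: [0.5789, 0.1713, 0.0671]
ee_rot: [[0.306, 0.952, 0.001], [0.952, -0.306, -0.0], [0.0, 0.001, -1.0]]
ft_force: [0.4, 0.1, 0.2]
width: 0.0255
grasp_force: 0.0
```

```bash
python3 - <<'E'
from look import *
s=arm.get_state(); R=np.array(s["ee_rot"]); print("F tool",(R.T@s["ft_force"]).round(2),s["grasp_force"])
look("w5",["post","plate_end"],[.072,.033])
E
```

```text
F tool [ 0.19  0.41 -0.19] 0.0
tcp [0.5789 0.1713 0.0671] t 8.6 w 0.025398536480022767 head 72.2 q [ 0.23  0.14  1.49 -0.    1.51  0.54]
post 0.78 [258.9 258.6] [0.5801 0.1718 0.072 ] tool [ 0.0008  0.0009 -0.0049]
plate_end 0.89 [261.1 261.1] [0.5748 0.1498 0.033 ] tool [-0.0217  0.0026  0.0341]
```

The lever is back at rest, with zero force and no contact. Next I'll rise and turn, then look at the cradle from above.

Call:
servo_tool(series=[0,0,-0.45,0,0,0,0.4,0,0,-0.5,0,0,0,0.4,0,0,-0.5,0,0,0,0.4,0,0,-0.5,0,0,0,-1,0,0,0,0,0,0.0455,-1,0,0,0,0,0,0.0455,-1,0,0,0,0,0,0.0455,-1,0,0,0,0,0,0.0455,-1,0,0,0,0,0,0.0455,-1,0,0,0,0,0,0.0455,-1,0,0,0,0,0,0.0455,-1,0,0,0,0,0,0.0455,-1])

```text
time_s: 9.9
tool_pos: [0.5788, 0.1714, 0.2619]
ee_rot: [[0.994, 0.111, 0.0], [0.111, -0.994, -0.0], [-0.0, 0.0, -1.0]]
ft_force: [0.1, -0.2, -0.2]
width: 0.0854
grasp_force: 0.0
```

Call:
servo_tool(series=[0,0,0,0,0,0.0455,-1,0,0,0,0,0,0.0455,-1,0,0,0,0,0,0.0455,-1,0.014,0.43,0,0,0,0,-1,0.014,0.43,0,0,0,0,-1,0.014,0.43,0,0,0,0,-1,0.014,0.43,0,0,0,0,-1,0.014,0.43,0,0,0,0,-1,0,0,0,0,0,0,-1,0,0,0,0,0,0,-1])

```text
time_s: 10.9
tool_pos: [0.5193, -0.0361, 0.2622]
ee_rot: [[0.951, -0.309, 0.001], [-0.309, -0.951, 0.0], [0.001, -0.001, -1.0]]
ft_force: [1.4, 0.6, 0.1]
width: 0.0852
grasp_force: 0.0
```

```bash
python3 - <<'E'
from look import *
look("w6",["seat","screw_axis","cradle","plate_end","post","cap_own","cap_other"],[.045,.024,0,.033,.072,0,0])
cv2.imwrite("pics/w6c.png",cv2.resize(cv2.imread("pics/w6raw.png")[60:260,120:386],(798,600),interpolation=cv2.INTER_CUBIC))
E
```

```text
tcp [ 0.5195 -0.0352  0.2621] t 10.95 w 0.08575705154443614 head -17.9 q [-0.13 -0.12  1.4   0.    1.86  1.75]
seat 0.63 [246.8 162.7] [ 0.5333 -0.0279  0.045 ] tool [ 0.0109 -0.0111  0.2171]
screw_axis 0.8 [181.5 176.7] [0.54   0.0604 0.024 ] tool [-0.0099 -0.0972  0.2381]
screw_axis 0.69 [246.9 161.6] [ 0.5315 -0.0266  0.024 ] tool [ 0.0088 -0.0117  0.2381]
cradle 0.8 [244.7 155.3] [ 0.5371 -0.0245  0.    ] tool [ 0.0135 -0.0155  0.2621]
plate_end 0.83 [109.4 174.6] [0.5775 0.1546 0.033 ] tool [-0.0032 -0.1984  0.2292]
post 0.55 [ 82.6 180.5] [0.5848 0.173  0.072 ] tool [-0.0019 -0.2182  0.1902]
cap_own 0.93 [452.3  11.5] [ 0.6665 -0.4022  0.    ] tool [0.2527 0.3041 0.262 ]
cap_own 0.92 [457.5 186.1] [ 0.3936 -0.3348 -0.    ] tool [-0.0276  0.3239  0.2619]
cap_own 0.68 [378.4  47. ] [ 0.6291 -0.2477 -0.    ] tool [0.1696 0.1686 0.262 ]
cap_other 0.85 [384.4 162.7] [ 0.4689 -0.2104  0.    ] tool [0.0057 0.1824 0.262 ]
```

View pics/w6c.png

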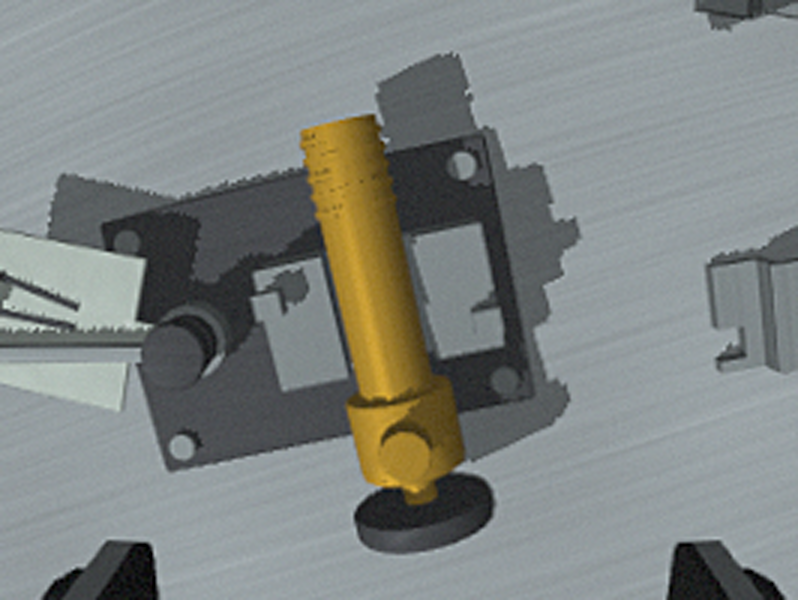

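The crop shows the clamp faces with outer corners (254,270), (280,392), (483,223), (504,347), the left lug at the upper part and the right lug at the lower part. Cap A at (760,310) has its left notch low, so it is the mirrored cap, and B is the cradle's own. I'll fit the cradle pose and measure B.

```bash
python3 - <<'E'
from h import *
p=np.load("w6p.npy",allow_pickle=True).item()
W=lambda c,z: onz("wrist",(120+c[0]/3-.33,60+c[1]/3-.33),z,p)[:2]
def fit(M,Wd):
    M=np.array(M,float);Wd=np.array(Wd);m=M.mean(0);w=Wd.mean(0);H=(M-m).T@(Wd-w)
    th=np.arctan2(H[0,1]-H[1,0],H[0,0]+H[1,1]); R=np.array([[np.cos(th),-np.sin(th)],[np.sin(th),np.cos(th)]])
    t=w-R@m; print("th",np.degrees(th).round(2),"t",t.round(4),"res mm",((Wd-(M@R.T+t))*1e3).round(1).tolist()); return th,t,R
face=[(.025,.046),(-.025,.046),(.025,-.046),(-.025,-.046)]
th,t,R=fit(face,[W(c,.045) for c in((254,270),(280,392),(483,223),(504,347))])
for z in(.006,.01): fit([(.06,.0875),(-.06,.0875),(.06,-.0875),(-.06,-.0875)],[W(c,z) for c in((103,222),(170,470),(487,132),(532,395))])
p1=np.load("w1p.npy",allow_pickle=True).item()
print("B in w1: ",[onz("wrist",(c[0]/1.5625,c[1]/1.5625),z,p1).round(3)[:2].tolist() for c,z in(((503,138),.058),)])
# ribs
print("seat by tip", t, "screw at", R@[0,.085]+t)
E
```

```text
th -6.88 t [ 0.5339 -0.0272] res mm [[0.1, -0.4], [-0.6, 0.7], [0.4, -0.5], [0.1, 0.2]]
th -6.28 t [0.5375 0.0021] res mm [[-0.4, -0.5], [-0.5, -0.4], [-0.2, -0.6], [1.1, 1.5]]
th -6.28 t [0.538  0.0015] res mm [[-1.1, -1.3], [0.0, -1.4], [-0.7, 0.3], [1.8, 2.4]]
B in w1:  [[0.625, -0.245]]
seat by tip [ 0.53388367 -0.02718071] screw at [0.54407201 0.05720648]
```

Fit is good: cradle heading -6.7°, seat at (0.534,-0.027). Now above cap B.

Call:
servo_tool(series=[0.33,0.334,0.08,0,0,0,-1,0.33,0.334,0.08,0,0,0,-1,0.33,0.334,0.08,0,0,0,-1,0.33,0.334,0.08,0,0,0,-1,0.33,0.334,0.08,0,0,0,-1,0,0,0,0,0,0,-1,0,0,0,0,0,0,-1])

```text
time_s: 12.0
tool_pos: [0.6251, -0.2453, 0.2197]
ee_rot: [[0.951, -0.308, -0.003], [-0.308, -0.951, 0.002], [-0.004, -0.001, -1.0]]
ft_force: [0.2, 0.7, -0.7]
width: 0.0858
grasp_force: 0.0
```

```bash
python3 - <<'E'
from look import *
look("w7",["cap_own","cap_other"],[0,0])
cv2.imwrite("pics/w7c.png",cv2.resize(cv2.imread("pics/w7raw.png")[60:260,120:386],(798,600),interpolation=cv2.INTER_CUBIC))
E
```

```text
tcp [ 0.6252 -0.2444  0.2216] t 12.05 w 0.0852474165567352 head -17.9 q [-0.42  0.29  1.05  0.    1.81  1.46]
cap_own 0.86 [235.   56.1] [ 0.7633 -0.2633  0.    ] tool [ 0.1375 -0.0242  0.2215]
cap_own 0.74 [368.1 106.1] [ 0.6612 -0.3991  0.    ] tool [0.0819 0.1363 0.2215]
cap_own 0.71 [360.4 298. ] [ 0.3959 -0.3332  0.    ] tool [-0.1908  0.155   0.2217]
cap_other 0.7 [270.2 281.7] [ 0.4719 -0.2145  0.    ] tool [-0.1549  0.0187  0.2218]
```

View pics/w7c.png

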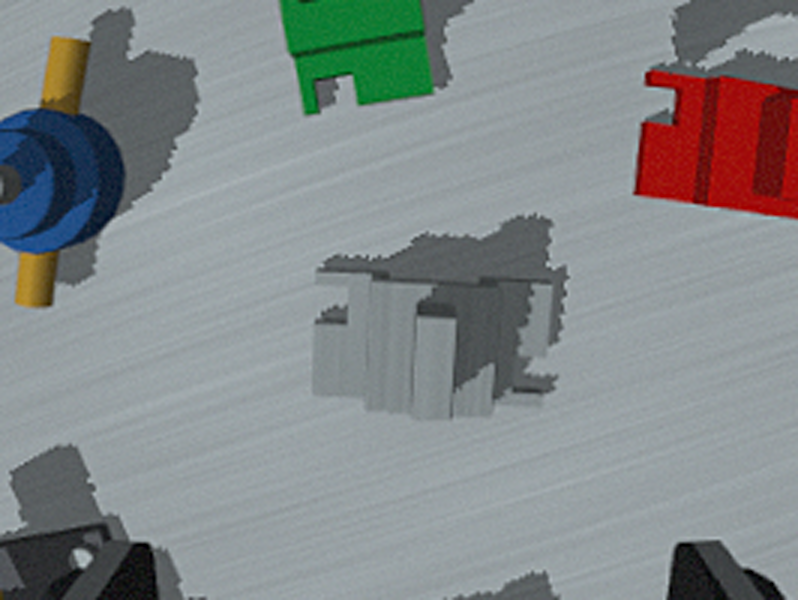

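B at (435,340) has its left notch in the upper part (335,300) and its right notch in the lower part (540,370), so it is the cradle's own cap. Fitting its pose.

```bash
python3 - <<'E'
from h import *
p=np.load("w7p.npy",allow_pickle=True).item()
W=lambda c,z: onz("wrist",(120+c[0]/3-.33,60+c[1]/3-.33),z,p)[:2]
def fit(M,Wd):
    M=np.array(M,float);Wd=np.array(Wd);m=M.mean(0);w=Wd.mean(0);H=(M-m).T@(Wd-w)
    th=np.arctan2(H[0,1]-H[1,0],H[0,0]+H[1,1]); R=np.array([[np.cos(th),-np.sin(th)],[np.sin(th),np.cos(th)]])
    t=w-R@m; print("th",np.degrees(th).round(2),"t",t.round(4),"res mm",((Wd-(M@R.T+t))*1e3).round(1).tolist()); return th,t,R
M=[];V=[]
for xy,c,z in [((.018,.007),(417,317),.058),((.018,-.007),(456,318),.058),((-.018,.007),(413,419),.058),((-.018,-.007),(452,417),.058)]:
    M.append(xy);V.append(W(c,z))
fit(M,V); n=len(M)
for xy,c,z in [((.025,.046),(317,270),.01),((-.025,.046),(313,394),.01),((.025,-.046),(553,284),.01),((-.025,-.046),(543,392),.01)]:
    M.append(xy);V.append(W(c,z))
fit(M[n:],V[n:]); th,t,R=fit(M,V)
s=arm.get_state();Rt=np.array(s["ee_rot"]);d=np.append(t,.066)-s["tool_pos"]; print("tool shift",(Rt.T@d).round(4))
E
```

```text
th -19.54 t [ 0.6219 -0.2523] res mm [[-0.7, -0.4], [-0.3, 0.5], [-0.1, -0.2], [1.1, 0.1]]
th -19.79 t [ 0.6235 -0.2528] res mm [[-0.8, -0.7], [0.0, 0.4], [-2.9, 0.7], [3.7, -0.4]]
th -19.76 t [ 0.6227 -0.2525] res mm [[-1.5, -0.0], [-1.1, 0.9], [-1.0, 0.0], [0.3, 0.3], [0.0, -1.0], [0.9, 0.1], [-2.1, 0.4], [4.5, -0.7]]
tool shift [-0.      0.0094  0.1576]
```

Call:
servo_tool(series=[0,0.094,0,0,0,0.01,-0.1,0,0,0.45,0,0,0,-0.1,0,0,0.45,0,0,0,-0.1,0,0,0.45,0,0,0,-0.1,0,0,0.3,0,0,0,-0.1,0,0,0.1,0,0,0,-0.1,0,0,0,0,0,0,-0.1,0,0,0,0,0,0,-0.1])

```text
time_s: 12.95
tool_pos: [0.6233, -0.2543, 0.05]
ee_rot: [[0.942, -0.337, 0.004], [-0.337, -0.942, -0.002], [0.004, 0.0, -1.0]]
ft_force: [0.1, -0.2, 0.6]
width: 0.0466
grasp_force: 0.0
```

```bash
python3 - <<'E'
from look import *
look("w8",["cap_own"],[.058])
f=cv2.imread("pics/w8raw.png"); s=cv2.imread("pics/side0.png")
E
```

```text
tcp [ 0.6236 -0.2545  0.0506] t 13.0 w 0.046832142510207606 head -19.7 q [-0.44  0.33  1.3  -0.    1.51  1.48]
cap_own 0.85 [440.8 107.3] [ 0.6663 -0.3617  0.058 ] tool [ 0.0763  0.0866 -0.0069]
cap_own 0.84 [199.3  17.6] [ 0.736  -0.2695  0.058 ] tool [ 0.1109 -0.0237 -0.0068]
cap_own 0.75 [252.8 222.2] [ 0.6441 -0.2602  0.058 ] tool [ 0.0212 -0.0015 -0.0072]
```

Call:
servo_tool(series=[-0.02,-0.014,0.06,0,0,0,-0.1,0,0,0,0,0,0,-0.1,0,0,0,0,0,0,1,0,0,0,0,0,0,1,0,0,0,0,0,0,1,0,0,0,0,0,0,1,0,0,0,0,0,0,1,0,0,0,0,0,0,1])

```text
time_s: 13.85
tool_pos: [0.6209, -0.252, 0.0412]
ee_rot: [[0.942, -0.337, 0.0], [-0.337, -0.942, -0.0], [0.001, 0.0, -1.0]]
ft_force: [0.3, -0.7, 1.0]
width: 0.013
grasp_force: 59.5
```

The cap is gripped (13 mm, 60 N). Lift, turn and carry it above the seat.

Call:
servo_tool(series=[0,0,-0.2,0,0,0,1,0,0,-0.45,0,0,0,1,0,0,-0.45,0,0,0,1,0,0,-0.4,0,0,0,1,0,0,0,0,0,-0.036,1,0,0,0,0,0,-0.036,1,0,0,0,0,0,0,1,0,0,0,0,0,0,1])

```text
time_s: 14.65
tool_pos: [0.6204, -0.2517, 0.1896]
ee_rot: [[0.993, -0.12, -0.002], [-0.12, -0.993, 0.001], [-0.002, -0.001, -1.0]]
ft_force: [-0.4, 0.6, -3.1]
width: 0.013
grasp_force: 59.0
```

Call:
servo_tool(series=[-0.19,-0.355,0,0,0,0,1,-0.19,-0.355,0,0,0,0,1,-0.19,-0.355,0,0,0,0,1,-0.19,-0.355,0,0,0,0,1,-0.19,-0.355,0,0,0,0,1,-0.19,-0.355,0,0,0,0,1,0,0,0,0,0,0,1,0,0,0,0,0,0,1])

```text
time_s: 15.45
tool_pos: [0.5322, -0.0264, 0.1908]
ee_rot: [[0.993, -0.117, -0.0], [-0.117, -0.993, -0.001], [-0.0, 0.001, -1.0]]
ft_force: [0.9, 0.3, -2.3]
width: 0.0132
grasp_force: 59.3
```

```bash
python3 - <<'E'
from look import *
look("w9",["cap_own","seat","screw_axis"],[.19-.041,.045,.024])
f=arm.grab_frame("scene");g=arm.grab_frame("side")
cv2.imwrite("pics/sc9.png",f[:,:,::-1]);cv2.imwrite("pics/sd9.png",g[:,:,::-1])
for c in("scene","side"):
    for n in("seat","screw_axis","cap_own"):
        print(c,n,[(round(d["score"],2),np.round(d["xy"],1).tolist()) for d in arm.tip_of(c,n)][:5])
s=arm.get_state();R=np.array(s["ee_rot"]);X=np.array(s["tool_pos"])+R@[.0012,0,.041]
print("expected cap origin",X.round(4),proj("scene",X),proj("side",X)); print("cradle pred seat",proj("scene",[.534,-.0272,.045]),proj("side",[.534,-.0272,.045]))
E
```

```text
tcp [ 0.5324 -0.0272  0.1907] t 15.5 w 0.013080934162451879 head -6.8 q [-0.11 -0.09  1.51 -0.    1.73  1.57]
cap_own 0.73 [511.   60.9] [ 0.6344 -0.2336  0.149 ] tool [0.1256 0.1929 0.0418]
cap_own 0.69 [257.  223.1] [ 0.534 -0.027  0.149] tool [ 0.0015 -0.0004  0.0417]
cap_own 0.63 [472.5 245.2] [ 0.4907 -0.1942  0.149 ] tool [-0.0218  0.1708  0.0418]
screw_axis 0.92 [176.3 178.6] [0.5451 0.0574 0.024 ] tool [ 0.0026 -0.0855  0.1666]
scene seat [(0.78, [231.6, 195.0])]
scene screw_axis [(0.75, [260.4, 205.0])]
scene cap_own [(0.97, [83.5, 240.2]), (0.95, [128.7, 269.9]), (0.89, [228.5, 162.2]), (0.74, [130.4, 191.1])]
side seat [(0.67, [278.4, 207.0]), (0.55, [277.5, 220.4])]
side screw_axis [(0.8, [257.0, 223.4]), (0.38, [138.5, 295.9])]
side cap_own [(0.77, [371.3, 191.3]), (0.71, [277.3, 175.2]), (0.58, [268.7, 155.4]), (0.58, [316.4, 150.1])]
expected cap origin [ 0.5337 -0.0273  0.1499] [229.29074569 162.14698295] [280.26655234 177.12884373]
cradle pred seat [231.2801306  195.95376167] [278.17078392 207.43453105]
```

The cap in hand is where expected, within 0.3 mm. Descend to just above the lugs, then go down gently on force.

Call:
servo_tool(series=[0,0,0.3,0,0,0,1,0,0,0.3,0,0,0,1,0,0,0.2,0,0,0,1,0,0,0,0,0,0,1,0,0,0,0,0,0,1,0,0,0,0,0,0,1])

```text
time_s: 16.65
tool_pos: [0.5334, -0.0271, 0.113]
ee_rot: [[0.993, -0.117, 0.003], [-0.117, -0.993, -0.0], [0.003, -0.0, -1.0]]
ft_force: [0.3, 1.0, -2.0]
width: 0.013
grasp_force: 59.3
```

```bash
python3 - <<'E'
from look import *
look("w10",["cap_own","seat","screw_axis"],[.07,.045,.024])
s=arm.get_state();print(np.round(s["ft_force"],1)); T=np.array([.5328,-.0271,.0]);R=np.array(s["ee_rot"]);print("to target (tool)",(R.T@(T-s["tool_pos"])).round(4))
E
```

```text
tcp [ 0.5334 -0.0271  0.1131] t 16.7 w 0.012947246012909903 head -6.7 q [-0.11 -0.08  1.63 -0.    1.59  1.57]
cap_own 0.7 [256.6 223.8] [ 0.5344 -0.0273  0.07  ] tool [0.0008 0.0001 0.0431]
cap_own 0.62 [506.3 271.5] [ 0.4528 -0.25    0.07  ] tool [-0.0541  0.2308  0.043 ]
screw_axis 0.8 [147.9 205.9] [0.5417 0.0613 0.024 ] tool [-0.0024 -0.0887  0.0891]
[ 0.4 -0.  -2.7]
to target (tool) [-5.000e-04  1.000e-04  1.123e-01]
```

Call:
servo_tool(series=[-0.005,0,0.06,0,0,0,1,0,0,0.06,0,0,0,1,0,0,0.05,0,0,0,1,0,0,0,0,0,0,1,0,0,0,0,0,0,1])

```text
time_s: 17.35
tool_pos: [0.5317, -0.0269, 0.0936]
ee_rot: [[0.993, -0.117, -0.001], [-0.117, -0.993, 0.0], [-0.001, -0.0, -1.0]]
ft_force: [-1.5, -0.3, -2.7]
width: 0.0128
grasp_force: 59.3
```

Call:
servo_tool(series=[0,0,0.03,0,0,0,1,0,0,0.03,0,0,0,1,0,0,0.03,0,0,0,1,0,0,0,0,0,0,1,0,0,0,0,0,0,1])

```text
time_s: 17.85
tool_pos: [0.5322, -0.027, 0.0862]
ee_rot: [[0.993, -0.117, 0.001], [-0.117, -0.993, -0.0], [0.001, 0.0, -1.0]]
ft_force: [-3.4, 0.7, 6.1]
width: 0.013
grasp_force: 60.3
```

Contact (6 N up) comes exactly at the expected seated height of 0.0862. I'll press slightly, then check by picture before release.

Call:
servo_tool(series=[0,0,0.015,0,0,0,1,0,0,0,0,0,0,1,0,0,0,0,0,0,1])

```text
time_s: 18.15
tool_pos: [0.5322, -0.0269, 0.0862]
ee_rot: [[0.993, -0.117, 0.002], [-0.117, -0.993, -0.0], [0.002, 0.0, -1.0]]
ft_force: [-7.1, 1.3, 12.9]
width: 0.0132
grasp_force: 61.6
```

Call:
servo_tool(series=[0,0,-0.015,0,0,0,1,0,0,0,0,0,0,-0.1,0,0,0,0,0,0,-0.1,0,0,0,0,0,0,-0.1,0,0,0,0,0,0,-0.1,0,0,-0.2,0,0,0,-0.1,0,0,-0.4,0,0,0,-0.1,0,0,-0.4,0,0,0,-0.1,0,0,-0.4,0,0,0,-0.1,0,0,-0.4,0,0,0,-0.1,0,0,0,0,0,0,-0.1,0,0,0,0,0,0,-0.1])

```text
time_s: 19.35
tool_pos: [0.5324, -0.027, 0.266]
ee_rot: [[0.993, -0.117, 0.002], [-0.117, -0.993, -0.0], [0.003, 0.0, -1.0]]
ft_force: [-0.6, -0.6, -0.0]
width: 0.0471
grasp_force: 0.0
```

```bash
python3 - <<'E'
from look import *
look("w11",["cap_own","post","plate_end","screw_axis"],[.045,.072,.033,.024])
f=arm.grab_frame("scene");g=arm.grab_frame("side")
w=cv2.resize(cv2.imread("pics/w11raw.png")[60:280,80:400],(436,300),interpolation=cv2.INTER_CUBIC)
a=cv2.resize(f[155:230,195:325,::-1],(436,252),interpolation=cv2.INTER_CUBIC);b=cv2.resize(g[170:270,200:330,::-1],(364,280),interpolation=cv2.INTER_CUBIC)
M=np.zeros((560,800,3),np.uint8);M[:300,:436]=w;M[300:552,:436]=a;M[:280,436:]=b;cv2.imwrite("pics/fin.png",M)
E
```

```text
tcp [ 0.5319 -0.0269  0.2642] t 19.4 w 0.046963222031978974 head -6.7 q [-0.11 -0.08  1.37  0.    1.86  1.57]
cap_own 0.94 [255.8 167.2] [ 0.5376 -0.0263  0.045 ] tool [ 0.0056 -0.0013  0.2192]
post 0.88 [ 93.5 155.7] [0.5837 0.1687 0.072 ] tool [ 0.0287 -0.2003  0.1922]
plate_end 0.64 [117.7 157.2] [0.5734 0.155  0.033 ] tool [ 0.0201 -0.1855  0.2312]
screw_axis 0.69 [190.4 167.3] [0.5443 0.0585 0.024 ] tool [ 0.0025 -0.0862  0.2402]
```

View pics/fin.png

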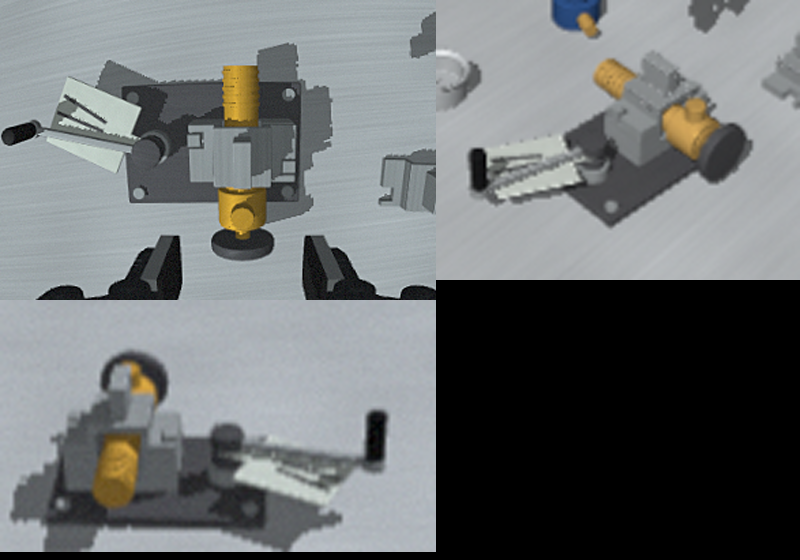

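The picture shows the cap flat over the valve at (240,155), with the lugs in its notches (left (195,138), right (288,170)). The lever is back at rest, clear of the marks. Handing in.

```bash
python3 -c "
from station import arm
print(arm.finish_job())"
```

```text
the job is handed in; nothing more can be done
None
```

The job is handed in: I held the check lever at about 0.28 rad for over a second with no sign of the screw turning and let it return to rest, then set the cradle's own cap flat and fully down over the valve, with the other cap and everything else left where they lay.

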